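Refit the gas knob and hold the valve open

ROBOT

A 7-joint arm with a two-finger parallel gripper is mounted at the origin on the work surface. World frame = base frame: x ahead of the robot, y to its left, z up, the work surface at z = 0. Lengths are in m, angles in rad, forces in N, time in s.
With the tool pointing down it reaches from about 0.4 to 0.875 m from the base axis. Payload 19.3 kg.
Tool frame: the origin (TCP) lies at the very end of the fingers, on their centre line; the grasp point (between the pads) lies 19 mm behind it (bot.grasp_offset is the distance from the TCP to the grasp point, in m); z points along the fingers, x is the direction in which the jaws open and shut, and the axes are right-handed (so a half turn about z gives the same grasp; the last joint's range is limited). The gripper opens to 85 mm and grips with 20 to 120 N. Pads are 22 mm wide; open, the fingers measure 114 mm over their backs; the gripper's body (76 mm by 85 mm) begins 54 mm behind the grasp point. The pads swing forward as they close: fully open they stand 13 mm farther back than shut.
Start: joints at [1.072, 0.521, -0.036, 1.599, 0.021, 1.021, -0.113], TCP at [0.26, -0.568, 0.231] pointing down, gripper open.
Joint ranges: [-2.91, 2.91], [-0.3, 2.13], [-1.5, 1.42], [0.17, 2.43], [-1.26, 4.41], [0.16, 1.93], [-2.52, 2.52]. Speed limits (rad/s): [1.89, 1.89, 2.39, 2.39, 3.01, 3.01, 3.01].

INTERFACE

Orientations are given as [roll, pitch, yaw] about the fixed x, y, z axes, in that order (R = Rz(yaw) Ry(pitch) Rx(roll)).
In Python, from workcell import status, grab_frame, calibration, job, regions_of, mark_of, bot gives the robot as it stands.
- The arm moves only by the tool carry_out, never from a script. Its argument "deltas" is one flat list of numbers, 5 for each row, row after row: the opening, from -1 (shut) to 1 (fully open), then the shift along the tool's x, y, z in cm, then the turn about the tool's z in degrees. A call has 1 to 20 rows; each row shifts and turns the commanded pose from where the row before left it, along the tool's axes as they then stand; what a row does not reach is not made up. A row lasts 1/12 s, in which the tool goes at most 41.7 mm and 7.16 degrees, less where a joint would pass 70% of its speed; a pose out of reach is approached as far as the arm can. A call with a gripper value outside its range is refused whole. The fingers move at their own pace and stop on an object; "newtons" is the grip in N (left out, the last holds). Time passes only in rows, so rows that do not move let the fingers close. It gives the time, the measured TCP pose, the force and the opening at its end, in the units of the state.
- status.observe(): the state, without advancing time (a new reading comes with each control period).
- grab_frame(name): name is "scene" or "top" or "wrist"; returns the picture (480x640x3 uint8, red, green, blue); there is no depth.
- calibration(name): a dict with "fov_y" (degrees; the focal length in pixels is half the picture's height over the tangent of half this angle, whatever the lens; pixels are square), "cx", "cy" (the principal point, pixels), "R" (3x3) and "t" (3): a world point X has camera coordinates R X + t. Camera axes: x right, y down, z forward; pixel columns grow to the right and rows downward; lengths in m; the calibration is good to about 2 mm. A picture is of the moment at which its call begins: read the wrist's pose just before it. calibration takes no time and is no camera call; for the wrist camera it gives the pose at the moment of the call.
- job.job_done(): hands the job in, once; it reports no verdict.
Trained networks look in the newest picture that a camera, given by its name, has taken for a name from the list of things; names that differ only in an ending like _2 or _b are one class to them, and where a whole thing is asked for, a point or a joint stands for the part that bears it (a point fixed in the world has none). Each returns a list of dicts, best first, with "p" (0 to 1); they miss things now and then, are a little off and sometimes report something else, mostly with a low value. They report only what shows in the picture. A call takes as long as a camera call. They do not tell look-alikes from the thing itself.
- regions_of(camera, target): "region" (480x640 bool, what is visible of it) and "xy" ([column, row] in pixels, amid what is visible of it).
- mark_of(camera, target): "xy" ([column, row] in pixels: a listed point, or the origin of a listed thing).
The state is a dict: "clock": time; "qpos": joint angles; "qd": joint speeds; "joint_efforts": joint torques, N m; "position": TCP position; "tool_rot": TCP orientation; "force": force on the tool from outside, world axes, zero at the start; "moment": the same for the moment, N m; "grip_width": finger opening in m.
Only numpy, scipy, OpenCV 4.12 (cv2) and the standard library are available. Lean on these libraries where they do the work, as an engineer would, in place of code of your own. Each camera call takes 0.05 s, during which the arm holds its last target.

TASK

The control knob of the gas ring was pulled off for cleaning. Pick it up, turn it so that its bore matches the flat of the D-shaped valve shaft on the ring's front ledge and push it fully home on the shaft; then press knob and shaft down against the spring to the stop, as one does to open the flame-safety valve, and finish while still holding the knob pressed down with the gripper: do not let go. Leave the shaker, jug and bottle standing where they are.

Things in the scene. Friction and masses are not known exactly. Their poses are not given: they have to be found in the camera images.
- knob: Loose black cooker knob, upright on the counter, 40 mm high, 60 g. Origin: centre of its underside. Round skirt 50 mm diameter (z 0-18), bar grip on top. Bore open from below, 14 mm deep, D-shaped: 15.6 mm circle cut by a flat 2.5 mm from the axis on the +x (pointer) side. It fits the shaft only with knob +x along shaft +x, within about 0.1 rad.
- knob_grip (a point): Middle of the knob's bar grip, on the knob's axis, 29 mm above its underside; axes as the knob's. The bar is 12 mm thick in y, 22 mm high (from 18 to 40 mm above the underside), with parallel sides along x from -21 to +20 mm; at +x it narrows to a pointer nose ending at x = +32 mm, with a white line on top.
- shaft_tip (a point): Centre of the upper end of the upright brass shaft on the stove's ledge; moves with it. z up, +x from the axis to the shaft's flat. 14 mm diameter, flat 2 mm from the axis; top 2.5 mm chamfered by 1.5 mm. It cannot turn. With the knob home, the tip meets the bore's end, 14 mm above the knob's underside.
- spindle (a joint): How far the shaft is pressed down: 0 at rest, 0.006 m at its stop. A spring pushes it back up: about 4 N to start moving it, 10 N at the stop.
- valve: Round black bezel around the shaft, on the ledge: 38 mm diameter, 6 mm high, fixed. Origin: centre of its underside. The unpressed shaft's tip is 30 mm above this origin (24 mm above the bezel); with the knob home and not yet pressed, the skirt hangs 10 mm over the bezel.
- stove: Fixed steel gas ring. Origin: on the counter below the middle of its front ledge; +x to its back. Ledge: x -50 to 60 mm, y -150 to 150 mm, top 55 mm up, a 4 mm high spark button near its +y end. Burner body behind: x 60 to 360 mm, top 80 mm, iron pan ring up to 106 mm round x = 210 mm. The shaft stands on the ledge at x = 0, y -50 to 50 mm.
- shaker: Steel sugar shaker, bystander: 67 mm diameter, 95 mm high, upright; origin at the centre of its base.
- jug: Steel milk jug, bystander: 84 mm diameter, 100 mm high, handle at its +y side reaching 79 mm from its axis; origin at the centre of its base.
- syrup: Grey squeeze bottle, bystander: 64 mm diameter, 190 mm high; origin at the centre of its base.
Things that resemble listed ones, but are neither listed nor needed, are in the scene too. What is shaped like the knob but purple, red or turquoise is not meant.

How it is judged:
On the way, in this order (a step that is already met when the one before it is completed fails the run):
1. the knob is lifted clear of the counter (height (world z) of knob above 0.03 m), for 0.1 s.
2. the knob is home on the shaft, keyed to its flat (z of shaft_tip in the frame of knob above 0.011 m and horizontal distance between shaft_tip and knob below 0.004 m and angle between the x axis of knob and the x axis of shaft_tip, either way round below 0.35 rad), for 0.2 s.
At the end, for the whole second after the job is handed in: The knob is home on the shaft (tip 11.5 mm or more into the bore, axes within 4 mm, pointer within 0.35 rad of the flat, tilt under 0.15 rad), the shaft is pressed in 4.5 mm or more of its 6 mm, and the fingers are still on the knob (over 2 N) through the last second (z of shaft_tip in the frame of knob above 0.0115 m and horizontal distance between shaft_tip and knob below 0.004 m and angle between the x axis of knob and the x axis of shaft_tip, either way round below 0.35 rad and angle between knob's own z axis and vertical below 0.15 rad and value of joint spindle above 0.0045 m and contact force between the fingers and knob above 2 N); the arm keeps its last pose, push and grip.
It fails at once if a bystander is shifted by more than 40 mm or knocked over (distance of any of shaker, jug, syrup from where it was at the start of the episode above 0.04 m or angle between any of shaker, jug, syrup's own z axis and vertical above 0.6 rad).
It also fails if it takes over 45 s, if anything falls off the work surface, if the arm or the gripper's body presses on something with over 40 N, if the wrist force passes 120 N, or if a joint passes its speed limit or range.

## Working session

There is one attempt and no reset: what is moved stays moved. The work goes in short steps, Python scripts to look and compute and a tool call to move; the robot and the scene stay as the last step left them, time stands still between calls to the robot, and variables do not carry over. Pictures are saved under pics/ and viewed, and the job is handed in when it is done.

Besides the shell and the picture viewer there is one more tool, called as name(argument=value, ...), one argument or row to a line, values as JSON. carry_out: Moves the arm, as the interface text tells. Its arguments: {"type":"object","properties":{"deltas":{"type":"array","items":{"type":"number"}},"newtons":{"type":"number"}},"required":["deltas"]}

```bash
mkdir -p pics; ls
python3 - <<'E'
from workcell import status, grab_frame, calibration, job, regions_of, mark_of, bot
import cv2, numpy as np
print(status.observe())
for c in ["scene","top","wrist"]:
    im=grab_frame(c); cv2.imwrite(f"pics/{c}0.png",im[:,:,::-1])
    k=calibration(c); print(c,k)
    for t in ["knob","shaft_tip","knob_grip"]:
        print(c,t,[(np.round(d['xy'],1).tolist(),round(d['p'],2)) for d in mark_of(c,t)])
E
```

```text
pics
{'clock': 0.0, 'qpos': array([ 1.07178568,  0.52204033, -0.03632822,  1.59996356,  0.0211547 ,
        1.02109292, -0.11278806]), 'qd': array([ 0.00075963,  0.00232957,  0.00088149,  0.00018787,  0.00243386,
       -0.00082566,  0.00016242]), 'joint_efforts': array([-1.57605285e-03, -9.27119422e+01,  1.97873734e+00, -3.69932413e+01,
        1.77247199e-02,  8.20844492e-03,  2.61670272e-05]), 'position': array([ 0.25971613, -0.56813301,  0.23072522]), 'tool_rot': array([ 3.14155288e+00,  1.12080157e-03, -1.14200752e+00]), 'force': array([0.8409633 , 0.17816352, 0.31164999]), 'moment': array([-0.00277734,  0.03224547,  0.02512507]), 'grip_width': 0.08549319652790785}
scene {'fov_y': 49.401211102844194, 'cx': 324.664835223358, 'cy': 235.72884414649226, 'R': array([[ 0.70313971,  0.71092661,  0.01333793],
       [ 0.53218629, -0.51373178, -0.67294681],
       [-0.47156368,  0.48027389, -0.73957061]]), 't': array([-0.38596618, -0.21771717,  1.45325834])}
scene knob [([399.5, 191.3], 0.89), ([373.4, 212.3], 0.8), ([370.0, 174.0], 0.71), ([423.0, 173.4], 0.55), ([453.7, 210.1], 0.43)]

[... 396 characters left out ...]
ay([-0.02290549,  0.56216146,  0.97968329])}
top knob [([162.3, 319.0], 0.96), ([172.1, 267.4], 0.89), ([217.2, 270.4], 0.72), ([126.7, 268.3], 0.65)]
top shaft_tip [([339.0, 266.7], 0.45)]
top knob_grip [([155.1, 316.6], 0.97), ([117.3, 262.7], 0.85), ([213.6, 269.7], 0.84), ([166.5, 263.6], 0.62), ([481.3, 212.7], 0.26)]
wrist {'fov_y': 61.2868850502368, 'cx': 318.9324642708028, 'cy': 237.4198268099502, 'R': array([[ 4.14986538e-01, -9.09827510e-01,  2.74913646e-04],
       [-8.61674542e-01, -3.92926183e-01,  3.21132369e-01],
       [-2.92067043e-01, -1.33502496e-01, -9.47034279e-01]]), 't': array([-0.62473592, -0.04230922,  0.3805998 ])}
wrist knob []
wrist shaft_tip []
wrist knob_grip []
```

View pics/scene0.png

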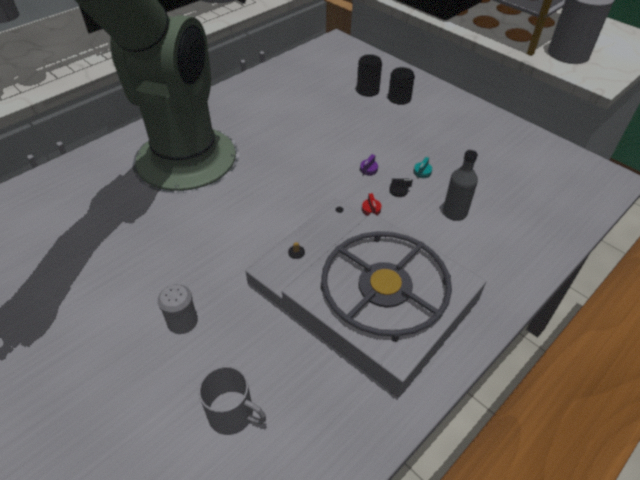

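View pics/top0.png

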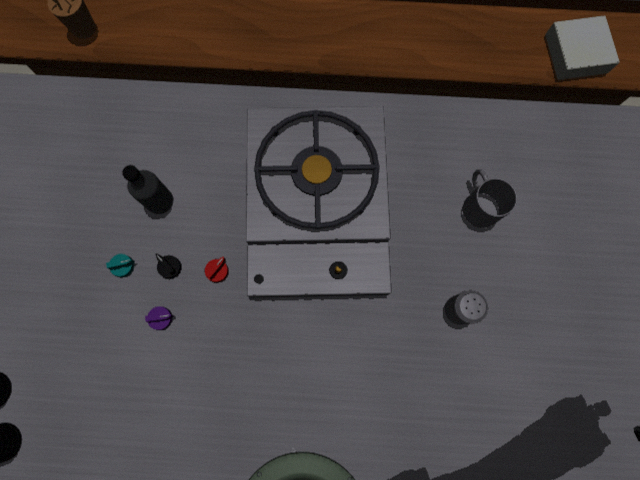

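Run:
```python
import cv2
t=cv2.imread('pics/top0.png'); s=cv2.imread('pics/scene0.png')
a=cv2.resize(t[220:350,90:270],None,fx=4,fy=4,interpolation=3)
b=cv2.resize(t[220:320,290:420],None,fx=5,fy=5,interpolation=3)
c=cv2.resize(s[140:240,340:480],None,fx=5,fy=5,interpolation=3)
d=cv2.resize(s[200:300,240:380],None,fx=5,fy=5,interpolation=3)
for n,i in zip('abcd',(a,b,c,d)): cv2.imwrite(f'pics/z_{n}.png',i)
```

```text
(no output)
```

View pics/z_a.png

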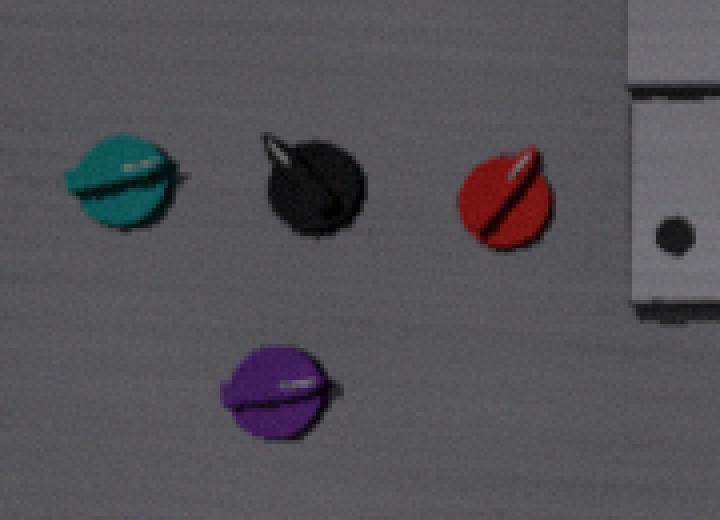

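View pics/z_b.png

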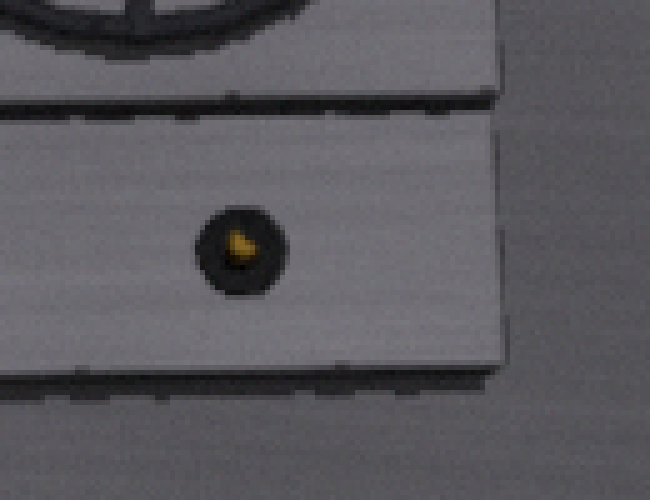

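View pics/z_c.png

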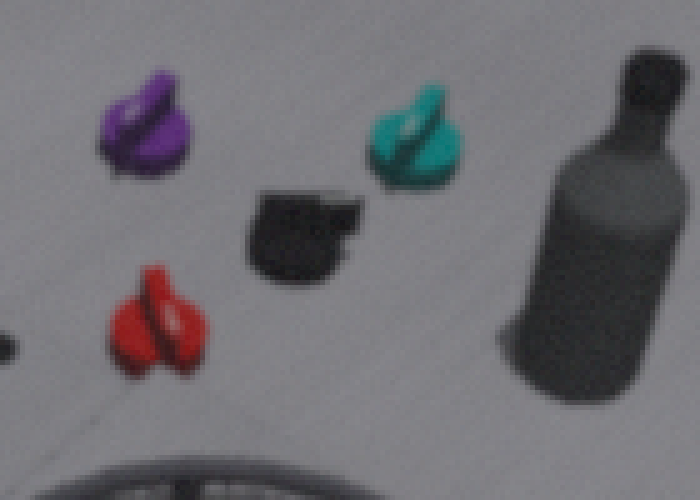

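View pics/z_d.png

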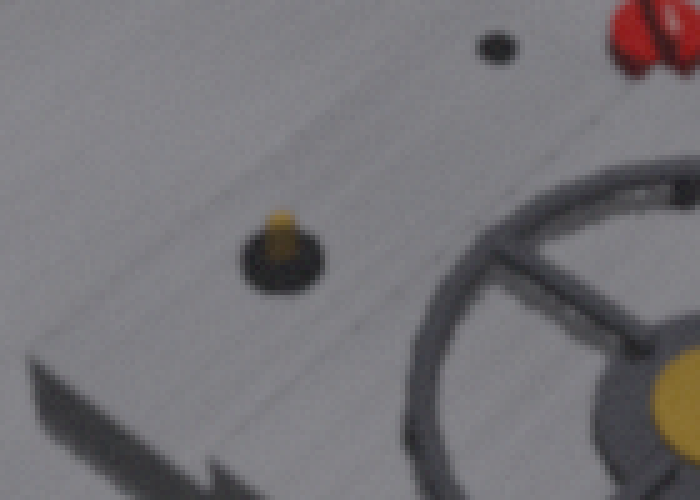

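The scene picture shows the black knob at about (400,186) and the shaft at (297,246). In the top picture they are at (169,267), pointer up-left, and (339,268). The three coloured knobs around the black one are decoys.

```bash
cat > h.py <<'E'
from workcell import status, grab_frame, calibration, job, regions_of, mark_of, bot
import cv2, numpy as np
def K(k):
    f=240/np.tan(np.radians(k['fov_y']/2)); return f
def ray(k,uv):
    f=K(k); d=np.array([(uv[0]-k['cx'])/f,(uv[1]-k['cy'])/f,1.]); R=np.array(k['R']);t=np.array(k['t'])
    return -R.T@t, R.T@d
def onz(k,uv,z):
    c,d=ray(k,uv); return c+d*(z-c[2])/d[2]
def proj(k,X):
    p=np.array(k['R'])@np.array(X)+np.array(k['t']); f=K(k); return np.array([f*p[0]/p[2]+k['cx'],f*p[1]/p[2]+k['cy']])
def tri(l):
    A=np.zeros((3,3));b=np.zeros(3)
    for k,uv in l:
        c,d=ray(k,uv); d/=np.linalg.norm(d); P=np.eye(3)-np.outer(d,d); A+=P;b+=P@c
    return np.linalg.solve(A,b)
E
python3 - <<'E'
from h import *
T=calibration('top');S=calibration('scene')
np.set_printoptions(precision=4,suppress=True)
# black knob top: skirt centre ~ (90+317/4, 220+187/4) at z .018
print('skirt top', onz(T,(90+317/4,220+187/4),.018), 'scene skirt', onz(S,(340+298/5,140+240/5),.015))
a=onz(T,(90+268/4,220+135/4),.04); b=onz(T,(90+287/4,220+162/4),.04); print('nose',a,b)
print('marks', onz(T,(172.1,267.4),0), onz(T,(166.5,263.6),.029), onz(S,(399.5,191.3),0))
for n,p in dict(teal=(120.5,265.5),red=(216.5,270.5),purple=(159,318)).items(): print(n,onz(T,p,.018))
print('bezel top', onz(T,(290+242/5,220+251/5),.061),'scene',onz(S,(240+282/5,200+262/5),.059))
print('tip', onz(T,(290+243/5,220+245/5),.085), tri([(T,(290+243/5,220+243/5)),(S,(240+281/5,200+218/5))]))
# ledge front corners top z .055
for p in [(248,296),(390,293),(386,241),(247,241)]: print(onz(T,p,.055))
E
```

```text
skirt top [0.4969 0.3158 0.018 ] scene skirt [0.503  0.3195 0.015 ]
nose [0.5202 0.3386 0.04  ] [0.5062 0.3267 0.04  ]
marks [0.4985 0.3147 0.    ] [0.5018 0.3192 0.029 ] [0.5018 0.3234 0.    ]
teal [0.4937 0.4216 0.018 ]
red [0.4945 0.2127 0.018 ]
purple [0.3862 0.3246 0.018 ]
bezel top [ 0.5033 -0.0489  0.061 ] scene [ 0.5071 -0.0472  0.059 ]
tip [ 0.502 -0.048  0.085] [ 0.504  -0.0465  0.0848]
[0.4398 0.1351 0.055 ]
[ 0.4626 -0.1581  0.055 ]
[ 0.5725 -0.1471  0.055 ]
[0.5557 0.147  0.055 ]
```

```bash
cat >> h.py <<'E'
from scipy.spatial.transform import Rotation as Ro
np.set_printoptions(precision=4,suppress=True)
def st():
    s=status.observe(); return s, Ro.from_euler('xyz',s['tool_rot']).as_matrix()
def delta(x,y,z):
    s,R=st(); return R.T@(np.array([x,y,z])-s['position'])*100
E
python3 - <<'E'
from h import *
s,R=st(); k=calibration('wrist')
C=-k['R'].T@k['t']; print(C, R.T@(C-s['position']), R.T@k['R'].T)
# camera-desired tcp: shaft centred; tool yaw 
for tgt,h in [((.502,-.048,.085),.24)]:
    pass
psi=s['tool_rot'][2]; print(np.degrees(psi)); 
# axis hits plane
c,d=ray(k,(320,240)); print('axis at z.08', c+d*(.08-c[2])/d[2])
E
```

```text
[ 0.334  -0.5342  0.3742] [-0.0003 -0.0817 -0.143 ] [[ 1.     -0.0009  0.0001]
 [ 0.0008  0.947   0.3212]
 [-0.0004 -0.3212  0.947 ]]
-65.43798154557972
axis at z.08 [ 0.2417 -0.5773  0.08  ]
```

carry_out(
  deltas=[1, -1.86, -2.18, 0.2, 0, 1, -1.86, -2.18, 0.2, 0, 1, -1.86, -2.18, 0.2, 0, 1, -1.86, -2.18, 0.2, 0, 1, -1.86, -2.18, 0.2, 0, 1, -1.86, -2.18, 0.2, 0, 1, -1.86, -2.18, 0.2, 0, 1, -1.86, -2.18, 0.2, 0, 1, -1.86, -2.18, 0.2, 0, 1, -1.86, -2.18, 0.2, 0, 1, -1.86, -2.18, 0.2, 0, 1, -1.86, -2.18, 0.2, 0, 1, -1.86, -2.18, 0.2, 0, 1, -1.86, -2.18, 0.2, 0, 1, -1.86, -2.18, 0.2, 0, 1, -1.86, -2.18, 0.2, 0, 1, -1.86, -2.18, 0.2, 0, 1, -1.86, -2.18, 0.2, 0, 1, -1.86, -2.18, 0.2, 0, 1, -1.86, -2.18, 0.2, 0],
)

```text
clock: 2.27
position: [0.5022, -0.0475, 0.1914]
tool_rot: [-3.141, -0.0, -1.142]
force: [0.4, -0.4, 0.2]
grip_width: 0.0854
```

carry_out(
  deltas=[1, 0, 0, 0.5, 0, 1, 0, 0, 0.5, 0, 1, 0, 0, 0, 0],
)

```text
clock: 2.52
position: [0.501, -0.0493, 0.1804]
tool_rot: [3.14, 0.0, -1.142]
force: [-0.8, -0.9, -0.1]
grip_width: 0.0856
```

Run:
```python
from h import *
s,R=st(); k=calibration('wrist'); im=grab_frame('wrist'); cv2.imwrite('pics/w1.png',im[:,:,::-1])
print(s['position'],s['tool_rot'],s['qpos'],s['qd'])
p=proj(k,(.502,-.048,.085)); print(p)
x,y=map(int,p); x0=max(0,x-60);y0=max(0,y-50); print(x0,y0)
cv2.imwrite('pics/w1z.png',cv2.resize(im[y0:y0+100,x0:x0+120,::-1],None,fx=6,fy=6,interpolation=3))
for t in ['shaft_tip','valve']: print(t,[(d['xy'],d['p']) for d in mark_of('wrist',t)])
```

```text
[ 0.501  -0.0493  0.1804] [ 3.1401  0.0004 -1.1421] [ 0.1417  0.4042 -0.208   1.9583  0.1146  0.7918 -1.2728] [ 0.0209 -0.0154  0.0051 -0.0063 -0.0064  0.0217  0.0055]
[318.0892 236.2824]
258 186
shaft_tip [([317.4, 234.9], 0.64)]
valve [([315.5, 222.3], 0.61)]
```

View pics/w1.png

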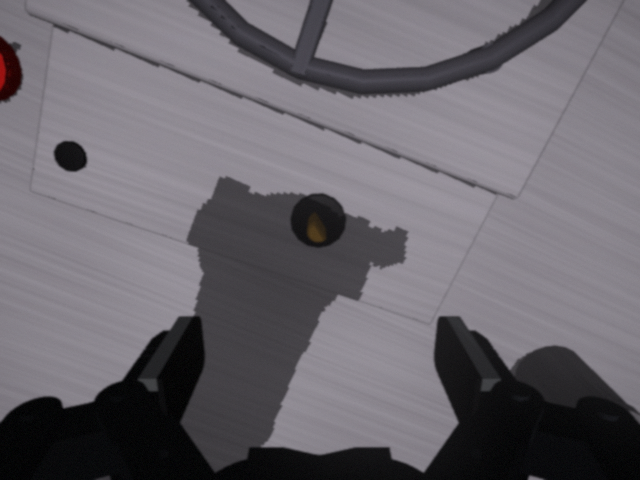

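View pics/w1z.png

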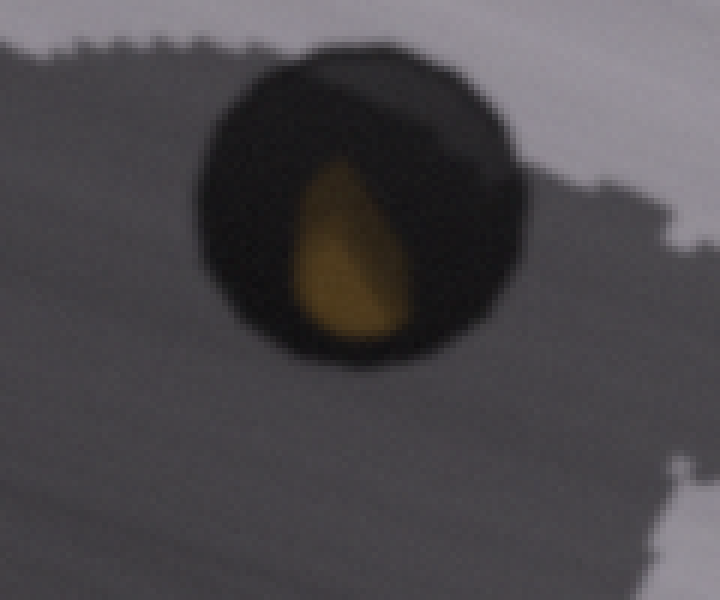

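carry_out(
  deltas=[1, -2.5, 1, 1.5, 0, 1, -2.5, 1, 1.5, 0, 1, 0, 0, 1, 0, 1, 0, 0, 0, 0, 1, 0, 0, 0, 0],
)

```text
clock: 3.08
position: [0.463, -0.0123, 0.1416]
tool_rot: [3.142, -0.0, -1.143]
force: [0.6, -1.0, -0.2]
grip_width: 0.0852
```

```bash
cat > wl.py <<'E'
from h import *
import sys,pickle
def shot(n,P,tg=('shaft_tip',),sc=6,w=120,h=100):
    s,R=st(); k=calibration('wrist'); im=grab_frame('wrist'); cv2.imwrite(f'pics/{n}.png',im[:,:,::-1])
    pickle.dump((k,im,s),open(n+'.pkl','wb'))
    print(s['position'],s['tool_rot'])
    p=proj(k,P); x,y=map(int,p); x0=max(0,x-w//2);y0=max(0,y-h//2); print(p,x0,y0)
    c=im[y0:y0+h,x0:x0+w,::-1].astype(float); c=np.clip(c*1.6,0,255).astype(np.uint8)
    cv2.imwrite(f'pics/{n}z.png',cv2.resize(c,None,fx=sc,fy=sc,interpolation=2))
    for t in tg: print(t,[(np.round(d['xy'],1),round(d['p'],2)) for d in mark_of('wrist',t)])
E
python3 -c "
from wl import *
shot('w2',(.502,-.048,.085))"
```

```text
[ 0.463  -0.0123  0.1416] [ 3.1415 -0.0002 -1.1428]
[413.8315 224.9779] 353 174
shaft_tip [(array([414.2, 222.2]), 0.93), (array([402.1, 208.5]), 0.31)]
```

View pics/w2z.png

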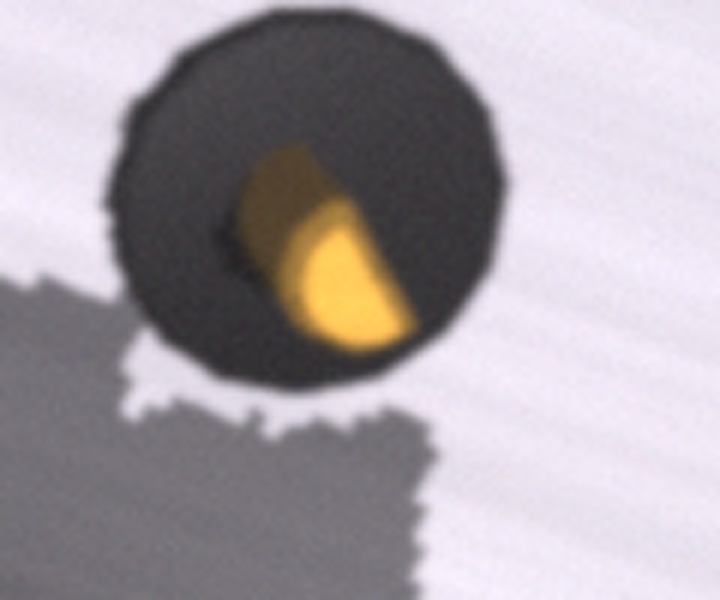

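```bash
cat > fit.py <<'E'
from h import *
import pickle
from scipy.optimize import differential_evolution as DE
k,im,s=pickle.load(open('w2.pkl','rb'))
SC=4
X0,Y0,W,H=353,174,100,70
c=cv2.resize(im[Y0:Y0+H,X0:X0+W],None,fx=SC,fy=SC,interpolation=cv2.INTER_CUBIC)
hsv=cv2.cvtColor(c,cv2.COLOR_RGB2HSV)
brass=((hsv[...,1]>80)&(hsv[...,0]<35)).astype(np.uint8)
n,l,stt,_=cv2.connectedComponentsWithStats(brass); brass=(l==1+np.argmax(stt[1:,4])).astype(np.uint8)
gray=c.max(2); print('brass px',brass.sum())
dark=((gray<95)).astype(np.uint8); 
def D(r,f,x,y,yaw,z):
    a0=np.arccos(f/r); a=np.linspace(a0,2*np.pi-a0,60); p=np.c_[r*np.cos(a),r*np.sin(a)]
    R=np.array([[np.cos(yaw),-np.sin(yaw)],[np.sin(yaw),np.cos(yaw)]]); p=p@R.T+[x,y]
    return np.array([((proj(k,(q[0],q[1],z))-[X0,Y0]+.5)*SC-.5) for q in p])
def render(x,y,yaw,dz=0):
    pts=np.vstack([D(.007,.002,x,y,yaw,.061),D(.007,.002,x,y,yaw,.0825+dz),D(.0055,.002,x,y,yaw,.085+dz)])
    m=np.zeros(brass.shape,np.uint8); cv2.fillConvexPoly(m,np.round(cv2.convexHull(pts.astype(np.float32))*16).astype(np.int32),1,shift=4); return m
def cost(v):
    m=render(*v); return 1-(m&brass).sum()/max(1,(m|brass).sum())
if __name__=='__main__':
    r=DE(cost,[(.49,.515),(-.06,-.035),(-2.,1.2)],seed=1,maxiter=60,popsize=12); print(r.x,np.degrees(r.x[2]),r.fun)
    m=render(*r.x); o=c.copy(); cs,_=cv2.findContours(m,0,1); cv2.drawContours(o,cs,-1,(0,255,0),1); cs,_=cv2.findContours(brass,0,1); cv2.drawContours(o,cs,-1,(255,0,0),1)
    b=np.array([((proj(k,(r.x[0]+.019*np.cos(a),r.x[1]+.019*np.sin(a),.061))-[X0,Y0]+.5)*SC-.5) for a in np.linspace(0,6.28,60)])
    cv2.polylines(o,[b.astype(np.int32)],1,(0,0,255),1)
    cv2.imwrite('pics/fit.png',cv2.resize(o[:,:,::-1],None,fx=2,fy=2))
E
python3 fit.py
```

```text
brass px 9868
[ 0.5039 -0.0472 -0.5862] -33.584671911962594 0.03290658131626323
```

View pics/fit.png

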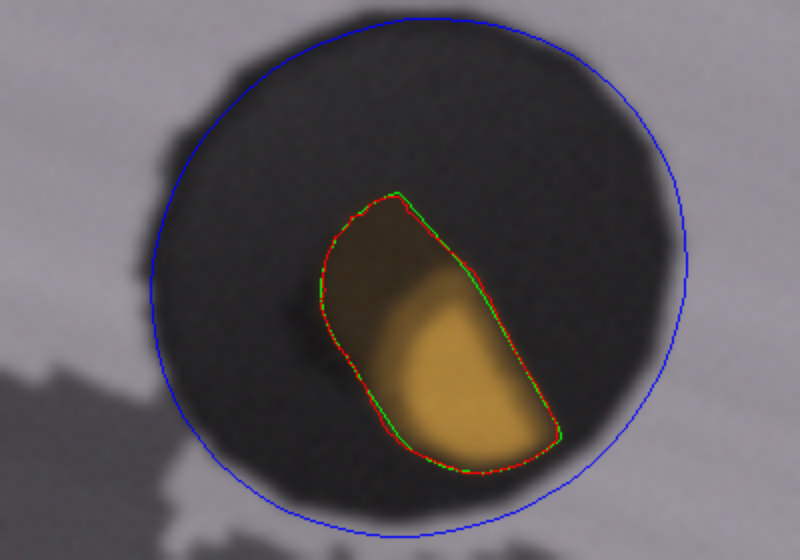

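The wrist picture gives the shaft at about (0.504, -0.047) with its flat facing -33°, and the bezel agrees to within about 1 mm. I'll turn the wrist to the side that keeps the camera and joint 7 free, then go to the knob.

carry_out(
  deltas=[1, 0, 0, -1.5, -7, 1, 0, 0, -1.5, -7, 1, 0, 0, -1.5, -7, 1, 0, 0, -1.5, -7, 1, 0, 0, 0, -7, 1, 0, 0, 0, -7, 1, 0, 0, 0, -7, 1, 0, 0, 0, -7, 1, 0, 0, 0, -7, 1, 0, 0, 0, -7, 1, 0, 0, 0, -7, 1, 0, 0, 0, -7, 1, 0, 0, 0, -7, 1, 0, 0, 0, -7, 1, 0, 0, 0, -7, 1, 0, 0, 0, -7, 1, 0, 0, 0, -7, 1, 0, 0, 0, -7, 1, 0, 0, 0, -7, 1, 0, 0, 0, -7],
)

```text
clock: 4.85
position: [0.4634, -0.0125, 0.202]
tool_rot: [3.14, 0.0, 1.306]
force: [0.4, 0.0, -0.4]
grip_width: 0.0854
```

carry_out(
  deltas=[1, 0, 0, 0, -7, 1, 0, 0, 0, -7, 1, 0, 0, 0, -7, 1, 0, 0, 0, -7, 1, 0, 0, 0, -7, 1, 0, 0, 0, -7, 1, 0, 0, 0, -7, 1, 0, 0, 0, -7, 1, 0, 0, 0, 0],
)

```text
clock: 5.6
position: [0.4632, -0.0125, 0.2017]
tool_rot: [3.141, 0.0, 2.283]
force: [-0.5, -0.2, -0.2]
grip_width: 0.0855
```

```bash
python3 -c "
from h import *
s,R=st(); print(s['qpos'],s['position'],np.degrees(s['tool_rot'])); print(delta(.48,.30,.16))"
```

```text
[ 0.6924  0.4727 -1.0288  2.0067  0.5041  0.9408  1.6856] [ 0.4632 -0.0125  0.2017] [179.9811   0.0272 130.8289]
[22.553  21.7017  4.1701]
```

carry_out(
  deltas=[1, 1.88, 1.81, 0.3, 0, 1, 1.88, 1.81, 0.3, 0, 1, 1.88, 1.81, 0.3, 0, 1, 1.88, 1.81, 0.3, 0, 1, 1.88, 1.81, 0.3, 0, 1, 1.88, 1.81, 0.3, 0, 1, 1.88, 1.81, 0.3, 0, 1, 1.88, 1.81, 0.3, 0, 1, 1.88, 1.81, 0.3, 0, 1, 1.88, 1.81, 0.3, 0, 1, 1.88, 1.81, 0.3, 0, 1, 1.88, 1.81, 0.3, 0, 1, 0, 0, 0.5, 0, 1, 0, 0, 0, 0, 1, 0, 0, 0, 0],
)

```text
clock: 6.85
position: [0.4813, 0.3002, 0.1603]
tool_rot: [-3.141, 0.001, 2.276]
force: [-0.9, 0.5, -0.2]
grip_width: 0.0852
```

```bash
python3 -c "
from wl import *
shot('w3',(.5,.318,.02),('knob','knob_grip'),w=160,h=120,sc=5)"
```

```text
[0.4813 0.3002 0.1603] [-3.141   0.0006  2.2755]
[320.5556 254.5983] 240 194
knob [(array([322.9, 242.4]), 0.8), (array([431.7, 143.6]), 0.63), (array([219.3, 155.6]), 0.55)]
knob_grip [(array([207.8, 161.7]), 0.93), (array([326.2, 259.8]), 0.91), (array([431.7, 340.2]), 0.81), (array([439.2, 144.7]), 0.79)]
```

View pics/w3.png

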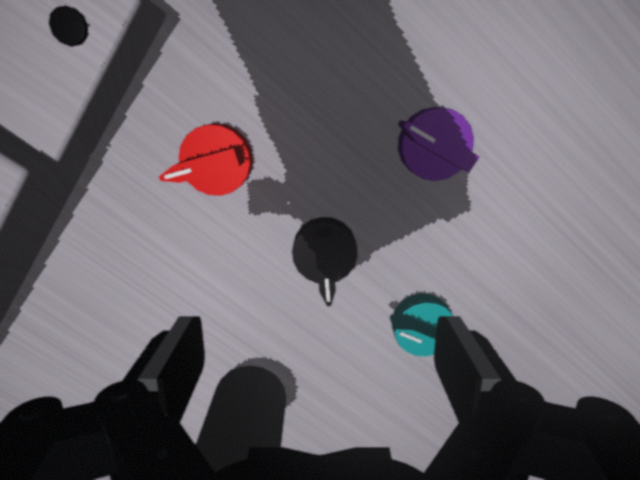

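View pics/w3z.png

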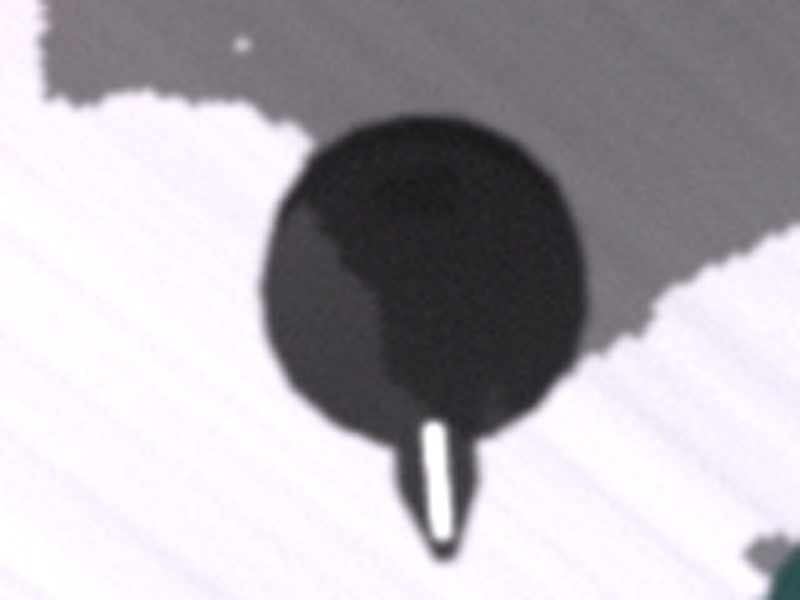

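```bash
cat > fitk.py <<'E'
from h import *
import pickle,sys
from scipy.optimize import differential_evolution as DE
def run(n,z0,P,zb=0.0,thr=45):
    k,im,s=pickle.load(open(n+'.pkl','rb')); SC=3
    p=proj(k,P); X0,Y0,W,H=int(p[0])-50,int(p[1])-55,100,120
    c=cv2.resize(im[Y0:Y0+H,X0:X0+W],None,fx=SC,fy=SC,interpolation=cv2.INTER_CUBIC)
    g=c.max(2); m=((g<thr)).astype(np.uint8)
    nn,l,stt,_=cv2.connectedComponentsWithStats(m); m=(l==1+np.argmax(stt[1:,4])).astype(np.uint8)
    cs,_=cv2.findContours(m,0,1); m[:]=0; cv2.drawContours(m,[max(cs,key=cv2.contourArea)],-1,1,-1)
    a=np.linspace(0,2*np.pi,60,endpoint=False); circ=.025*np.c_[np.cos(a),np.sin(a)]
    bar=np.array([[-.021,-.006],[.020,-.006],[.032,-.001],[.032,.001],[.020,.006],[-.021,.006]])
    def pr(p2,z): return np.array([(proj(k,(q[0],q[1],z))-[X0,Y0]+.5)*SC-.5 for q in p2])
    def ren(v):
        x,y,t=v; R=np.array([[np.cos(t),-np.sin(t)],[np.sin(t),np.cos(t)]]); o=np.zeros(m.shape,np.uint8)
        for sh,za,zb_ in ((circ,0,.018),(bar,.018,.04)):
            q=sh@R.T+[x,y]; pts=np.vstack([pr(q,zb+za),pr(q,zb+zb_)]).astype(np.float32)
            cv2.fillConvexPoly(o,np.round(cv2.convexHull(pts)*16).astype(np.int32),1,shift=4)
        return o
    cost=lambda v:1-(ren(v)&m).sum()/max(1,(ren(v)|m).sum())
    r=DE(cost,[(P[0]-.012,P[0]+.012),(P[1]-.012,P[1]+.012),(z0-.4,z0+.4)],seed=1,maxiter=40,popsize=10)
    print(n,r.x,np.degrees(r.x[2]),r.fun,'tool',np.degrees(s['tool_rot']))
    o=c.copy()
    for mm,col in ((ren(r.x),(0,255,0)),(m,(255,0,0))):
        cs,_=cv2.findContours(mm,0,1); cv2.drawContours(o,cs,-1,col,1)
    cv2.imwrite(f'pics/fit_{n}.png',cv2.resize(o[:,:,::-1],None,fx=1.6,fy=1.6)); return r.x
if __name__=='__main__':
    run('w3',.7,(.5,.318,.02))
    k,im,s=pickle.load(open('w3.pkl','rb'))
    a=onz(k,(240+432/5,194+425/5),.04);b=onz(k,(240+442/5,194+535/5),.04); print(a,b,np.degrees(np.arctan2(*(b-a)[1::-1])))
E
python3 fitk.py
```

```text
w3 [0.4986 0.321  0.7025] 40.250256698370734 0.17704208097096785 tool [-179.9665    0.0347  130.3768]
[0.5056 0.3282 0.04  ] [0.5179 0.3406 0.04  ] 45.42195360181336
```

View pics/fit_w3.png

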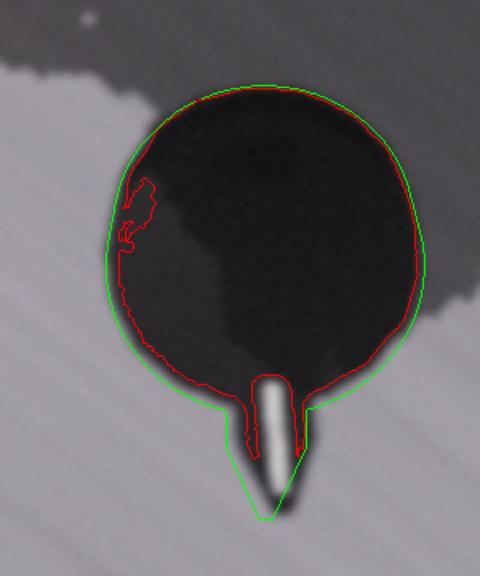

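```bash
sed -i "s/    nn,l,stt/    m=cv2.morphologyEx(m,cv2.MORPH_CLOSE,np.ones((15,15),np.uint8)); m[:,:]=m\n    nn,l,stt/" fitk.py
python3 - <<'E'
from fitk import *
for t in (52,58,64): run('w3',.75,(.5,.318,.02),thr=t)
E
```

```text
w3 [0.4986 0.3208 0.7861] 45.03754405659206 0.13618765657025733 tool [-179.9665    0.0347  130.3768]
w3 [0.4982 0.3209 0.7234] 41.448665676507396 0.11948199800768466 tool [-179.9665    0.0347  130.3768]
w3 [0.4977 0.3207 0.7404] 42.424048756540216 0.10376204964881852 tool [-179.9665    0.0347  130.3768]
```

View pics/fit_w3.png

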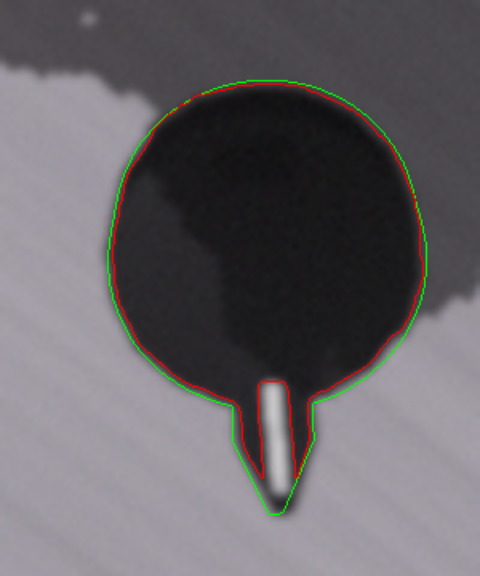

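Run:
```python
from h import *
T=calibration('top'); print('bottle',onz(T,(158,203),0))
s,_=st(); psi=np.radians(134.5); R=np.array([[np.cos(psi),np.sin(psi),0],[np.sin(psi),-np.cos(psi),0],[0,0,-1]])
print(R.T@(np.array([.498,.3208,.06])-s['position'])*100)
```

```text
bottle [0.6437 0.3638 0.    ]
[ 0.3429  2.6388 10.0677]
```

carry_out(
  deltas=[0, 0, 0, 0, -4.1, 0, 0.17, 1.32, 1, 0, 0, 0.17, 1.32, 1, 0, 0, 0, 0, 2, 0, 0, 0, 0, 2, 0, 0, 0, 0, 2, 0, 0, 0, 0, 1.5, 0, 0, 0, 0, 0.5, 0, 0, 0, 0, 0, 0, 0, 0, 0, 0, 0],
)

```text
clock: 7.83
position: [0.4977, 0.322, 0.0611]
tool_rot: [3.141, -0.0, 2.35]
force: [0.1, 0.2, -0.2]
grip_width: 0.0425
```

```bash
python3 -c "
from wl import *
print(delta(.498,.3208,.021))
shot('w4',(.498,.3208,.03),('knob','knob_grip'),w=160,h=120,sc=5)"
```

```text
[-0.1079 -0.071   4.0053]
[0.4977 0.322  0.0611] [ 3.141  -0.      2.3499]
[315.6683 285.2917] 235 225
knob [(array([492.9, 118.4]), 0.92), (array([315.9, 257.5]), 0.89), (array([166.3, 117.7]), 0.81), (array([442.1, 373.2]), 0.67)]
knob_grip [(array([316.5, 284.5]), 0.94), (array([515.3, 120.7]), 0.84), (array([140.5, 119.1]), 0.72)]
```

View pics/w4.png

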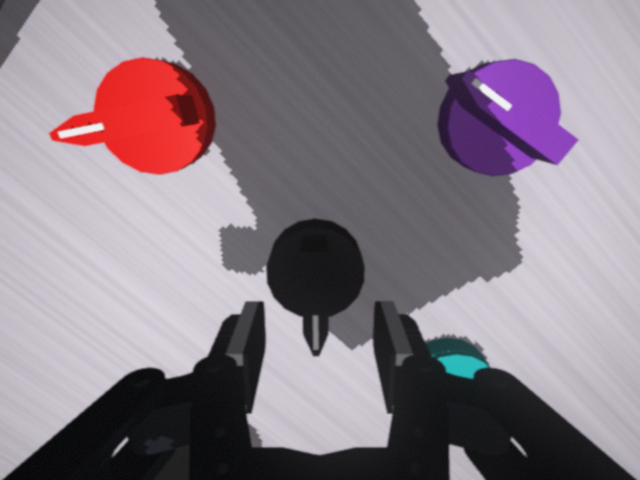

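```bash
python3 -c "
from fitk import *
for t in (45,55): run('w4',.78,(.498,.3208,.02),thr=t)"
```

```text
w4 [0.4967 0.3206 0.7455] 42.716257334306825 0.08396886340924625 tool [179.9638  -0.0008 134.6374]
w4 [0.4969 0.3206 0.7445] 42.65485691033573 0.06979797051603498 tool [179.9638  -0.0008 134.6374]
```

View pics/fit_w4.png

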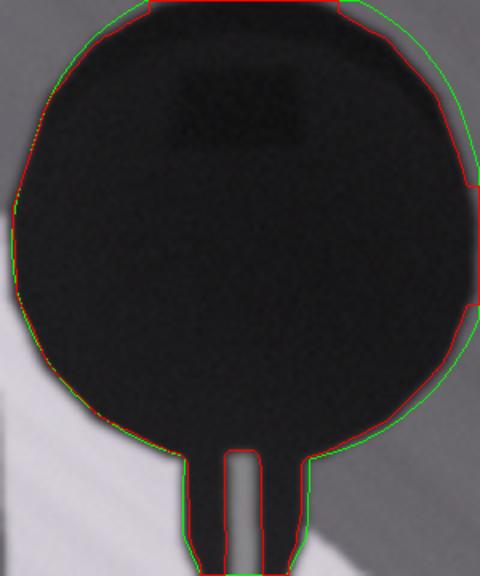

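```bash
sed -i 's/int(p\[0\])-50,int(p\[1\])-55,100,120/int(p[0])-60,int(p[1])-80,120,150/' fitk.py; python3 -c "
from fitk import *
for t in (50,58): run('w4',.78,(.498,.3208,.02),thr=t)
print(delta(.4977,.3208,.021))"
```

```text
w4 [0.499  0.3213 0.7948] 45.539563891739505 0.0979462065075255 tool [179.9638  -0.0008 134.6374]
w4 [0.4988 0.321  0.7859] 45.030211458700634 0.08591809031068309 tool [179.9638  -0.0008 134.6374]
[-0.0796 -0.1163  4.0355]
```

View pics/fit_w4.png

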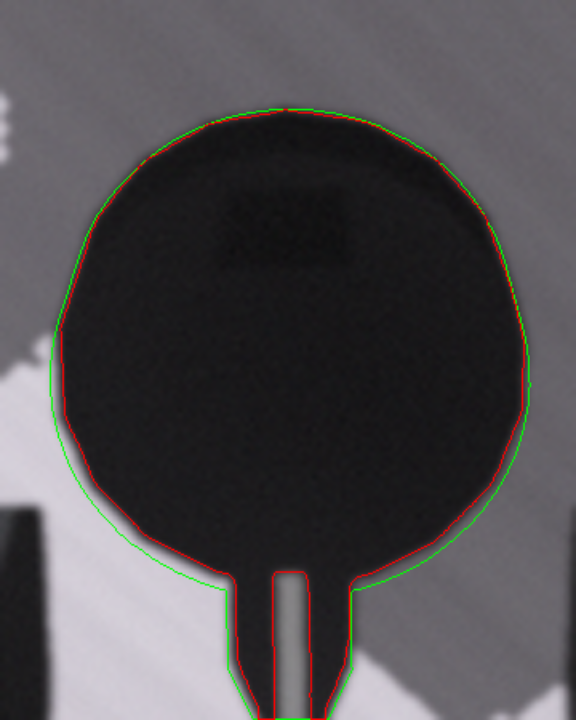

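carry_out(
  deltas=[0, -0.1, -0.07, 1, 0, 0, 0, 0, 1, 0, 0, 0, 0, 1, 0, 0, 0, 0, 0.7, 0, 0, 0, 0, 0.3, 0, 0, 0, 0, 0, 0, 0, 0, 0, 0, 0],
)

```text
clock: 8.57
position: [0.4975, 0.3209, 0.0202]
tool_rot: [-3.141, -0.0, 2.351]
force: [0.4, -1.0, 0.5]
grip_width: 0.0429
```

```bash
python3 -c "
from h import *
s,_=st();print(s['position'],s['force'],delta(.498,.3208,.021))"
```

```text
[0.4975 0.3209 0.0202] [ 0.3606 -1.0302  0.476 ] [-0.045   0.0313 -0.0818]
```

carry_out(
  deltas=[0, 0, 0, -0.05, 0, -1, 0, 0, 0, 0, -1, 0, 0, 0, 0, -1, 0, 0, 0, 0, -1, 0, 0, 0, 0, -1, 0, 0, 0, 0, -1, 0, 0, 0, 0, -1, 0, 0, 0, 0, -1, 0, 0, 0, 0, -1, 0, 0, 0, 0, -1, 0, 0, 0, 0, -1, 0, 0, 0, 0],
  newtons=60,
)

```text
clock: 9.57
position: [0.4978, 0.3209, 0.0213]
tool_rot: [3.141, 0.0, 2.35]
force: [-1.2, -1.1, 6.4]
grip_width: 0.0103
```

```bash
python3 -c "
from wl import *
shot('w5',(.498,.3208,.03),('knob','knob_grip'),w=160,h=120,sc=5); s,_=st(); print(s['grip_width'],s['force'])"
```

```text
[0.4978 0.3209 0.0213] [3.141  0.0003 2.3503]
[317.3001 332.3159] 237 272
knob [(array([321.3, 293.4]), 0.7), (array([129.4, 121.3]), 0.7), (array([534. , 122.3]), 0.64), (array([464.9, 422.3]), 0.62)]
knob_grip [(array([ 91.5, 127.6]), 0.92), (array([573.7, 133.4]), 0.91), (array([320.9, 333.6]), 0.78)]
0.010866519830590284 [-1.5484 -1.2722  6.8615]
```

View pics/w5.png

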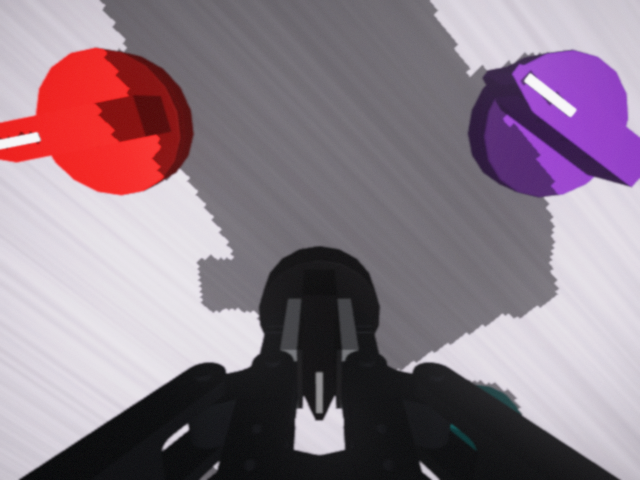

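carry_out(
  deltas=[-1, 0, 0, -0.5, 0, -1, 0, 0, -1.5, 0, -1, 0, 0, -3, 0, -1, 0, 0, -3, 0, -1, 0, 0, -3, 0, -1, 0, 0, -3, 0, -1, 0, 0, 0, 7, -1, 0, 0, 0, 7, -1, 0, 0, 0, 7, -1, 0, 0, 0, 7, -1, 0, 0, 0, 7, -1, 0, 0, 0, 7, -1, 0, 0, 0, 7, -1, 0, 0, 0, 7, -1, 0, 0, 0, 7, -1, 0, 0, 0, 7, -1, 0, 0, 0, 7, -1, 0, 0, 0, 1.2, -1, 0, 0, 0, 0, -1, 0, 0, 0, 0],
)

```text
clock: 11.38
position: [0.4975, 0.3209, 0.1614]
tool_rot: [3.142, -0.0, 0.99]
force: [0.4, 0.6, -1.1]
grip_width: 0.0106
```

```bash
python3 -c "
from wl import *
s,R=st(); print(s['grip_width'],s['force'],np.degrees(s['tool_rot']),s['qpos']); print(delta(.504,-.0472,.14))
shot('w6',s['position'])"
```

```text
0.010646092046996085 [ 0.4241  0.5933 -1.0884] [179.9976  -0.0243  56.7148] [-0.2613  0.6115 -0.5986  1.7334  0.4166  0.9262 -0.0405]
[-30.4164  20.7474   2.1271]
[0.4975 0.3209 0.1614] [ 3.1416 -0.0004  0.9899]
[320.8955 319.9506] 260 269
shaft_tip []
```

View pics/w6.png

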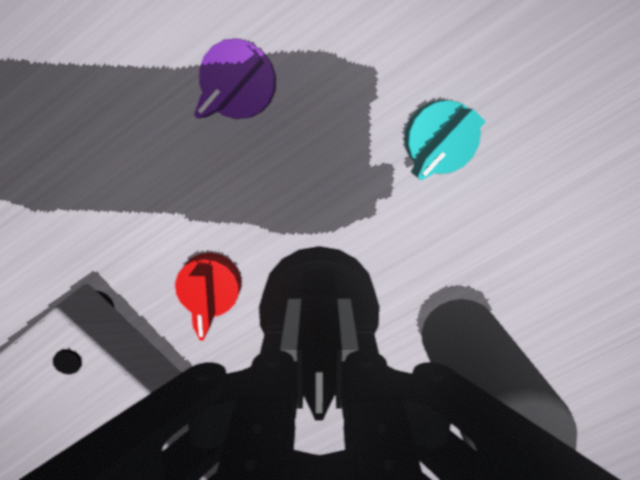

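carry_out(
  deltas=[-1, -2.17, 1.48, 0.05, 0, -1, -2.17, 1.48, 0.05, 0, -1, -2.17, 1.48, 0.05, 0, -1, -2.17, 1.48, 0.05, 0, -1, -2.17, 1.48, 0.05, 0, -1, -2.17, 1.48, 0.05, 0, -1, -2.17, 1.48, 0.05, 0, -1, -2.17, 1.48, 0.05, 0, -1, -2.17, 1.48, 0.05, 0, -1, -2.17, 1.48, 0.05, 0, -1, -2.17, 1.48, 0.05, 0, -1, -2.17, 1.48, 0.05, 0, -1, -2.17, 1.48, 0.05, 0, -1, -2.17, 1.48, 0.05, 0, -1, 0, 0, 0, 0, -1, 0, 0, 0, 0, -1, 0, 0, 0, 0],
)

```text
clock: 12.9
position: [0.5025, -0.0465, 0.1539]
tool_rot: [-3.141, -0.001, 0.987]
force: [-0.3, 1.1, -2.0]
grip_width: 0.0101
```

Run:
```python
from wl import *
s,R=st(); print(s['grip_width'],s['force'],np.degrees(s['tool_rot']),s['qpos']); print(delta(.504,-.0472,.125))
shot('w7',(.504,-.0472,.085))
for c in('top','scene'):
    im=grab_frame(c); k=calibration(c); p=proj(k,(.504,-.0472,.1)); x,y=map(int,p); x-=60;y-=50
    cv2.imwrite(f'pics/{c}7.png',im[...,::-1]); cv2.imwrite(f'pics/{c}7z.png',cv2.resize(im[y:y+100,x:x+120,::-1],None,fx=6,fy=6,interpolation=3)); print(c,x,y)
```

```text
0.010149043903193131 [-0.3393  1.0545 -1.978 ] [-179.9875   -0.0296   56.531 ] [ 0.4249  0.4944 -0.5934  1.9644  0.3805  0.7938  0.6024]
[0.0204 0.1612 2.8873]
[ 0.5025 -0.0465  0.1539] [-3.1414 -0.0005  0.9867]
[320.7606 259.6674] 260 209
shaft_tip []
top 278 216
scene 234 189
```

View pics/w7.png

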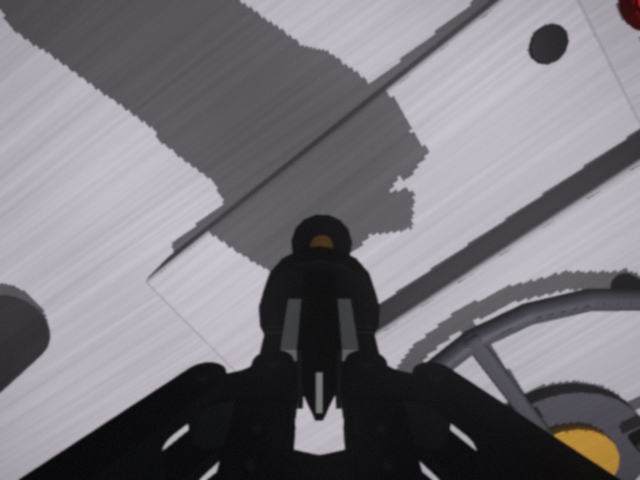

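View pics/scene7z.png

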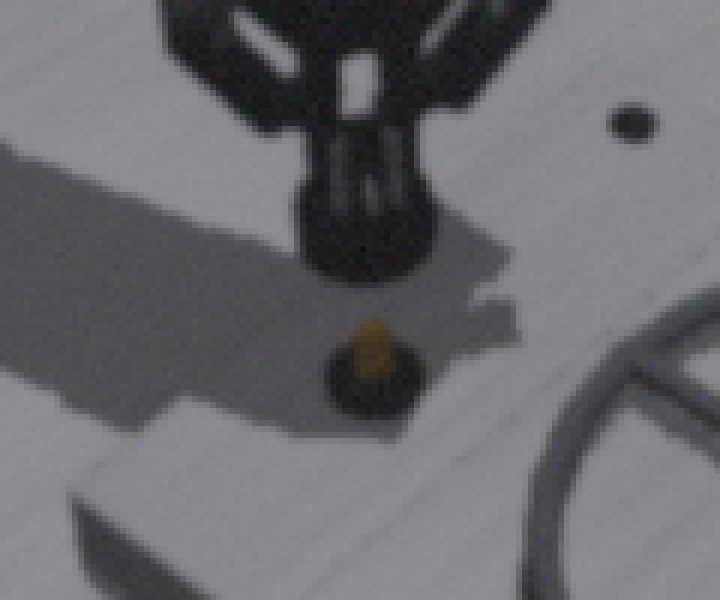

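Run:
```python
from wl import *
S=calibration('scene')
k,im,s=pickle.load(open('w7.pkl','rb'))
p=s['position']; zb=p[2]-.021
print('scene pred knob skirt mid', (proj(S,(p[0],p[1],zb+.009))-[234,189])*6, 'tip',(proj(S,(.504,-.0472,.085))-[234,189])*6,'bezel',(proj(S,(.504,-.0472,.061))-[234,189])*6)
R=Ro.from_euler('xyz',s['tool_rot']).as_matrix()
for z in (0,.018): print('wrist knob centre pred',proj(k,p-[0,0,.021]+[0,0,z]))
print('bezel pred',proj(k,(.504,-.0472,.061)))
c=im[200:330,245:395,::-1].astype(float); cv2.imwrite('pics/w7z.png',cv2.resize(np.clip(c*2.2,0,255).astype(np.uint8),None,fx=5,fy=5,interpolation=2))
```

```text
scene pred knob skirt mid [360.6536 217.536 ] tip [366.6683 329.    ] bezel [368.5372 372.2998]
wrist knob centre pred [320.7037 296.0219]
wrist knob centre pred [320.8749 316.2405]
bezel pred [320.6051 245.2217]
```

View pics/w7z.png

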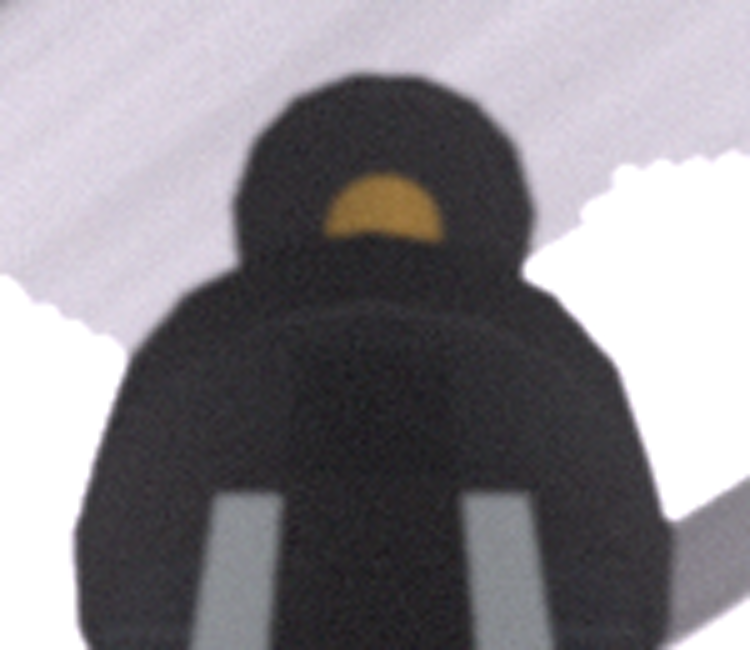

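Run:
```python
from wl import *
k,im,s=pickle.load(open('w7.pkl','rb'))
p=s['position']; R=Ro.from_euler('xyz',s['tool_rot']).as_matrix(); ty=R[:,1]
def far(c,r,z): return proj(k,np.array([c[0],c[1],z])-np.array([ty[0],ty[1],0])*r)
print('bezel far edge',far((.504,-.0472),.019,.061),'obs 321.7,214.4')
print('bezel base far',far((.504,-.0472),.019,.055))
print('shaft base far',far((.504,-.0472),.007,.061),'obs ~321.7,234.5')
for dz in(.0205,.021,.0215): print('skirt bottom',far(p,.025,p[2]-dz),'obs 247.2; top rim',far(p,.025,p[2]-dz+.018),'obs 261')
a=onz(k,(321.7,214.4),.061)+np.array([ty[0],ty[1],0])*.019; b=onz(k,(321.7,234.5),.061)+np.array([ty[0],ty[1],0])*.007
print('shaft est',a,b); 
for z in(-.021,-.003):
    q=onz(k,(319.8,247.2 if z<-.01 else 261),p[2]+z)+np.array([ty[0],ty[1],0])*.025; print('knob est',q, R.T@(a-q)*100,R.T@(b-q)*100)
```

```text
bezel far edge [320.623  215.5942] obs 321.7,214.4
bezel base far [320.5872 212.9782]
shaft base far [320.6116 234.4752] obs ~321.7,234.5
skirt bottom [320.7458 243.966 ] obs 247.2; top rim [320.931  259.6074] obs 261
skirt bottom [320.7412 243.5753] obs 247.2; top rim [320.9253 259.127 ] obs 261
skirt bottom [320.7366 243.1867] obs 247.2; top rim [320.9196 258.6495] obs 261
shaft est [ 0.5037 -0.0462  0.061 ] [ 0.5044 -0.0467  0.061 ]
knob est [ 0.5037 -0.0477  0.1329] [ 0.1235 -0.0782  7.1874] [ 0.1253 -0.0019  7.1874]
knob est [ 0.503  -0.0473  0.1509] [0.1257 0.0098 8.9874] [0.1275 0.086  8.9874]
```

carry_out(
  deltas=[-1, 0.12, 0.05, 1, 0, -1, 0, 0, 1, 0, -1, 0, 0, 1, 0, -1, 0, 0, 0.8, 0, -1, 0, 0, 0, 0, -1, 0, 0, 0, 0],
)

```text
clock: 13.6
position: [0.5032, -0.046, 0.1151]
tool_rot: [-3.14, 0.0, 0.986]
force: [0.0, -0.1, -0.0]
grip_width: 0.0112
```

Run:
```python
from wl import *
s,R=st(); print(s['grip_width'],s['force'],np.degrees(s['tool_rot']),s['position'])
shot('w8',(.504,-.0472,.085))
k,im,s=pickle.load(open('w8.pkl','rb'))
c=im[200:330,245:395,::-1].astype(float); cv2.imwrite('pics/w8z.png',cv2.resize(np.clip(c*2.2,0,255).astype(np.uint8),None,fx=5,fy=5,interpolation=2))
c='scene';im=grab_frame(c);x,y=234,189; cv2.imwrite(f'pics/{c}8z.png',cv2.resize(np.clip(im[y:y+100,x:x+120,::-1]*1.6,0,255).astype(np.uint8),None,fx=6,fy=6,interpolation=3))
```

```text
0.011221580742869174 [ 0.0499 -0.1446 -0.0006] [-179.9281    0.026    56.4908] [ 0.5032 -0.046   0.1151]
[ 0.5032 -0.046   0.1151] [-3.1403  0.0005  0.986 ]
[319.5073 289.6287] 259 239
shaft_tip []
```

View pics/w8z.png

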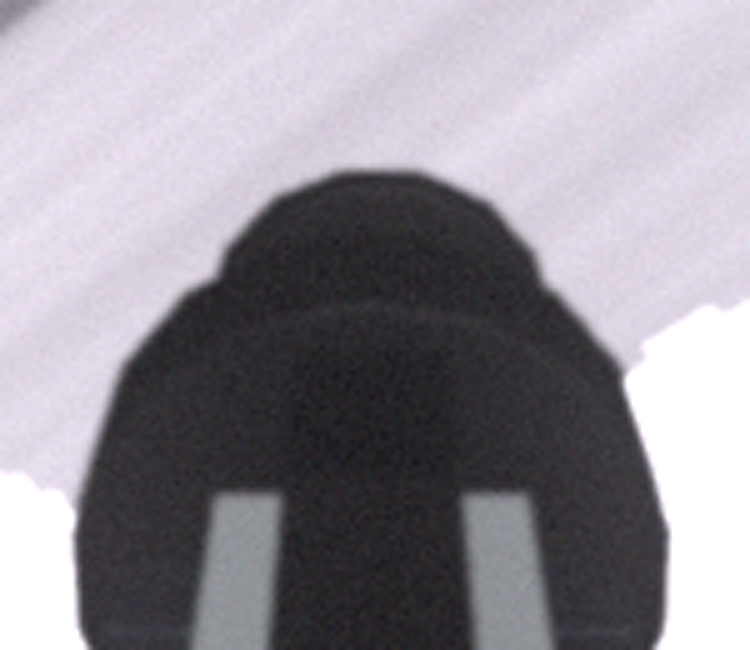

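View pics/scene8z.png

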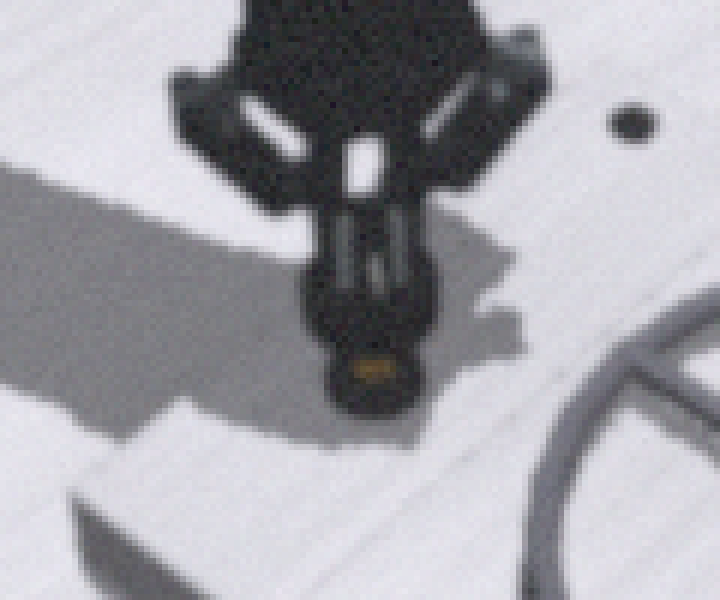

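Run:
```python
from wl import *
k,im,s=pickle.load(open('w8.pkl','rb'))
p=s['position']; R=Ro.from_euler('xyz',s['tool_rot']).as_matrix(); ty=np.array([R[0,1],R[1,1],0])
a=onz(k,(321.3,234.4),.061)+ty*.019; q=onz(k,(319.4,261),p[2]-.003)+ty*.025
print(a,q,R.T@(a-q)*100)
c=im[200:330,245:395].max(2).astype(float)
for r in (20,30,40,45,50,70,90,105,110): 
    row=cv2.GaussianBlur(c,(0,0),.7)[r]; d=np.where(row<58)[0]; print(r+200,d.min()+245,d.max()+245,(d.min()+d.max())/2+245) if len(d) else 0
```

```text
[ 0.5041 -0.0461  0.061 ] [ 0.5036 -0.047   0.1121] [0.0987 0.001  5.1145]
240 299 341 320.0
245 294 346 320.0
250 290 350 320.0
270 272 365 318.5
290 264 372 318.0
305 261 377 319.0
310 260 377 318.5
```

carry_out(
  deltas=[-1, 0.08, 0, 0.3, 0, -1, 0, 0, 0.3, 0, -1, 0, 0, 0.2, 0, -1, 0, 0, 0.2, 0, -1, 0, 0, 0.2, 0, -1, 0, 0, 0, 0],
)

```text
clock: 14.25
position: [0.504, -0.0456, 0.1035]
tool_rot: [-3.141, 0.0, 0.986]
force: [0.7, -1.1, -1.1]
grip_width: 0.0108
```

carry_out(
  deltas=[-1, 0, 0, 0.2, 0, -1, 0, 0, 0.2, 0, -1, 0, 0, 0, 0],
)

```text
clock: 14.5
position: [0.5041, -0.0457, 0.0995]
tool_rot: [3.142, -0.0, 0.985]
force: [2.0, -0.8, -0.7]
grip_width: 0.011
```

carry_out(
  deltas=[-1, 0, 0, 0.2, 0, -1, 0, 0, 0.2, 0, -1, 0, 0, 0, 0],
)

```text
clock: 14.75
position: [0.5041, -0.0457, 0.0955]
tool_rot: [3.142, -0.0, 0.985]
force: [2.3, -1.5, -1.7]
grip_width: 0.0106
```

carry_out(
  deltas=[-1, 0, 0, 0.2, 0, -1, 0, 0, 0.2, 0, -1, 0, 0, 0, 0, -1, 0, 0, 0, 0],
)

```text
clock: 15.08
position: [0.5042, -0.0456, 0.0918]
tool_rot: [3.141, -0.0, 0.985]
force: [2.0, -1.8, 3.3]
grip_width: 0.0108
```

carry_out(
  deltas=[-1, 0, 0, 0.1, 0, -1, 0, 0, 0, 0, -1, 0, 0, 0, 0, -1, 0, 0, 0.2, 0, -1, 0, 0, 0.2, 0, -1, 0, 0, 0, 0, -1, 0, 0, 0, 0],
  newtons=90,
)

```text
clock: 15.67
position: [0.5042, -0.0456, 0.087]
tool_rot: [3.141, -0.0, 0.986]
force: [2.2, -2.6, 8.2]
grip_width: 0.0098
```

carry_out(
  deltas=[-1, 0, 0, 0.1, 0, -1, 0, 0, 0.1, 0, -1, 0, 0, 0, 0, -1, 0, 0, 0, 0],
)

```text
clock: 16.0
position: [0.5044, -0.0456, 0.0858]
tool_rot: [3.14, 0.0, 0.985]
force: [-4.5, -1.8, 27.3]
grip_width: 0.0099
```

carry_out(
  deltas=[-1, 0, 0, 0.1, 0, -1, 0, 0, 0, 0, -1, 0, 0, 0, 0],
)

```text
clock: 16.25
position: [0.5046, -0.0455, 0.0855]
tool_rot: [3.14, 0.0, 0.986]
force: [-9.4, -1.9, 45.2]
grip_width: 0.0096
```

carry_out(
  deltas=[-1, 0, 0, -0.1, 0, -1, 0, 0, 0, 0, -1, 0, 0, 0, 0, -1, 0, 0, 0, 0],
)

```text
clock: 16.58
position: [0.5044, -0.0456, 0.0858]
tool_rot: [3.14, 0.0, 0.986]
force: [-3.9, -2.4, 29.3]
grip_width: 0.0101
```

Run:
```python
from wl import *
s,R=st(); print(s['grip_width'],s['force'],np.degrees(s['tool_rot']),s['position'])
shot('w9',(.504,-.0472,.085))
c='scene';im=grab_frame(c);x,y=234,189; cv2.imwrite(f'pics/{c}9z.png',cv2.resize(np.clip(im[y:y+100,x:x+120,::-1]*1.6,0,255).astype(np.uint8),None,fx=6,fy=6,interpolation=3))
```

```text
0.01005806433104416 [-3.8819 -2.3693 29.2919] [179.93     0.0001  56.4692] [ 0.5044 -0.0456  0.0858]
[ 0.5044 -0.0456  0.0858] [3.1404 0.     0.9856]
[316.9946 320.1432] 256 270
shaft_tip []
```

View pics/scene9z.png

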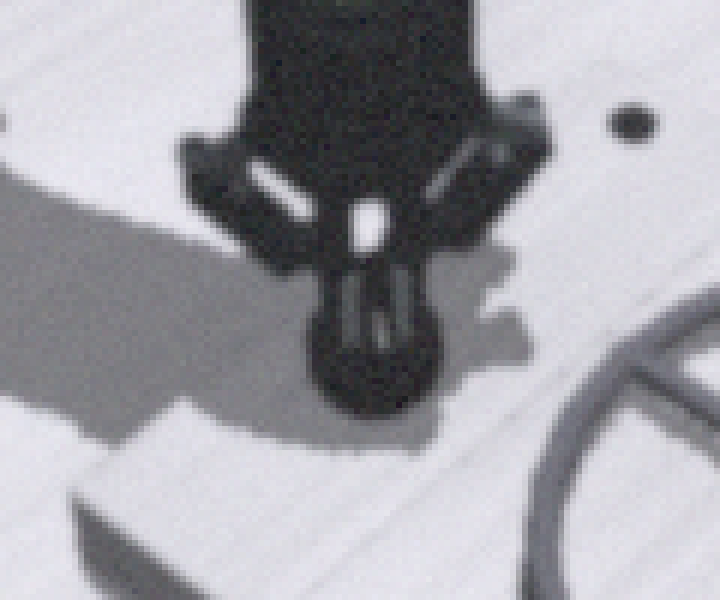

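View pics/w9.png

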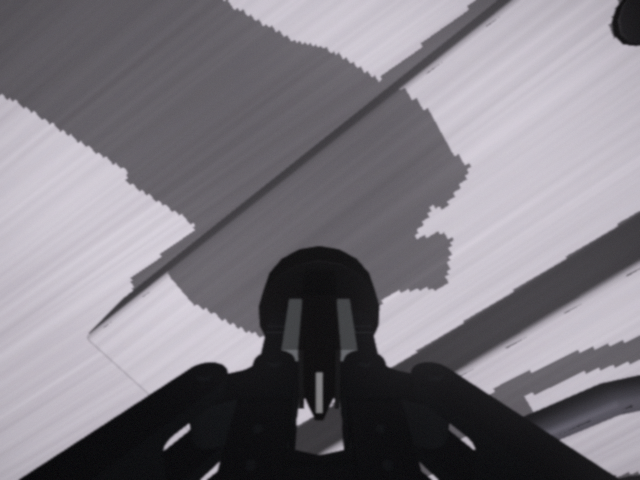

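The scene picture shows the knob sitting over the bezel at about (297,247) with the fingers on it. In the wrist picture the knob is unchanged in the grip, skirt centred at about (320,305). The force is a steady 29 N at the hard stop, so I'm handing in.

```bash
python3 -c "
from h import *
job.job_done()"
```

```text
the job is handed in; nothing more can be done
```

I fitted the black knob on the shaft, pressed it down to the stop, and handed the job in at about 16.7 s with the gripper still holding it.

- **Pick-up:** I gripped the knob by its bar and lifted it clear. I then turned it to match the shaft's flat, which I measured at about -33.6°.
- **Fit:** It slid on with no upward resistance (lateral force about 2 N). It met the spring at TCP height 0.092 m, where I had calculated it would be home.
- **Press:** It went down about 6 mm more, to TCP height 0.0858 m, where the force rose sharply at the stop. That push peaked at 45 N at the wrist, so I backed off 1 mm.
- **Last checks:** The push was a steady 29 N with the grip set to 90 N. The last pictures showed the knob over the bezel, still square in the jaws.

**Disagreements:** The arm's position readings and the wrist pictures differed by about 1–2 mm sideways, and I followed the pictures. The spindle travel and the tip's depth in the bore were judged from height and force, since the knob hides both. I did not check the bystanders again at the end; I kept the arm and gripper clear of them throughout.

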